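# Level the kitchen scale with a wooden wedge

### The job

The kitchen scale on the worktop leans towards one corner. Take the wooden wedge out of the half-open drawer, lay it flat on the worktop and gently push its thin end straight in under that low corner until the bubble of the level on top rests between its two black lines; leave the wedge in there, let go, and do not handle or shove the scale or disturb the drawer and the other things.

Things in the scene. Friction and masses are not known exactly. Their poses are not given: they have to be found in the camera images.
- wedge_grip (a point): Centre of the grip block (25 mm long, 24 mm high, grip it across its 40 mm width) at the thick end of a loose wooden wedge, 107 mm long, 40 mm wide, 90 g, lying on its base in the drawer. The point is 12 mm above its underside. x points to the thin end, z up.
- wedge_tip (a point): Middle of the wedge's thin end, at its underside, 94.5 mm ahead of wedge_grip; same axes. The thin end is 3 mm high; from it the top slopes straight up over 82 mm to the 24 mm high grip block.
- scale_lip (a point): Lowest point of the rubber lip (5 mm radius bar, 34 mm wide) under the scale's low corner, 4 to 14 mm above the worktop (z = 0) at the start. x runs along the scale's diagonal from this corner to the opposite one: the way to push the wedge. The corner's edge is 10 mm outside this point. The thin end must go some 30 to 60 mm past it, different each time; a stub foot stands 68 mm in.
- scale_top (a point): Centre of the steel top of the loose square white kitchen scale, 170 mm sides, about 1.3 kg, on three short feet, top about 48 to 57 mm above the worktop. Same axes as scale_lip, z normal to the top. The level, an aluminium block 92 x 30 x 10 mm along x, sits here. Raising the low corner takes a push of a few newtons on the wedge, which then stays in by friction.
- bubble (a joint): Place along the scale's x (m) of the level's white 16 mm bubble in its yellow-green channel; 0 is centred, stops at -0.025 and 0.025. It goes to the higher side: it starts at the positive stop, returns to 0 as the low corner rises and turns negative if raised too far. 1.7 mm per mrad of lean, settles in about 1.2 s. Two black lines 12.5 mm either side of centre: between them is within 0.0045.
- drawer_mid (a point): Middle of the open part of the drawer's floor, 10 mm above the worktop. The floor is 296 mm wide (y), open for about 140 mm (x, away from the robot); front board 41 mm higher than this point, with a steel bar handle 30 mm in front. The drawer slides out from under a bar 75 mm high whose edge is about 75 mm beyond this point. Leave as it is.
- spoons: Two stacked steel spoons, 150 mm long, 32 mm wide, lying along x in the drawer; origin under the middle. Leave alone.
- fork: Green plastic fork, 150 mm long, 22 mm wide, lying along x in the drawer; origin under the middle. Leave alone.
- muffin_cup: Small silicone muffin cup, 68 mm across, 32 mm high, on the worktop; origin under its centre. Leave alone.
- dabba: Round lidded steel box (dabba), 84 mm across, 66 mm high, on the worktop; origin under its centre. Leave alone.
Not all that is in view belongs to the job. There is more than one size of the part that bears scale_lip; the job needs the largest. Of the things shaped like the part that bears wedge_grip, the wooden one is meant.

How it is judged:
By the outcome, as a careful person would: the job done as asked, in the order asked, and still so for the second after the job is handed in, with the robot touching nothing.
It also fails if it takes over 72 s, if anything falls off the work surface, if the arm or the gripper's body presses on something with over 40 N, if the wrist force passes 120 N, or if a joint passes its speed limit or range.

### The arm

A 6-joint arm with a two-finger parallel gripper is mounted at the origin on the work surface. World frame = base frame: x ahead of the robot, y to its left, z up, the work surface at z = 0. Lengths are in m, angles in degrees, forces in N, time in s.
With the tool pointing down it reaches from about 0.35 to 0.85 m from the base axis. Payload 8.1 kg.
Tool frame: the origin (TCP) lies between the finger pads; the fingertips stand 11 mm ahead of it and the grasp point (between the pads) lies 8 mm behind it; z points along the fingers, y is the direction in which the jaws open and shut (so a half turn about z gives the same grasp; the last joint's range is limited). The gripper opens to 93 mm and grips with 3 to 60 N. Pads are 15 mm wide; open, the fingers measure 128 mm over their backs; the gripper's body (75 mm by 188 mm) begins 65 mm behind the grasp point.
Start: joints at [-76.054, 7.471, 85.268, -0, 87.261, -4.893], TCP at [0.194, -0.568, 0.209] pointing down, gripper open.
Joint ranges: [-169.43, 169.43], [-51.17, 129.36], [1.28, 143.12], [-76.62, 256.62], [0, 156.53], [-152.29, 152.29]. Speed limits (degrees/s): [136.94, 136.94, 159.86, 180, 180, 180].

### API

Orientations are given as a 3x3 rotation matrix whose columns are the frame's x, y, z axes.
In Python, from cell import robot gives the robot as it stands. The module is installed in compiled form; this text tells all that it offers.
- The arm moves only by the tool arm_command, never from a script. Its argument "commands" is text: rows parted by semicolons, each of 7 numbers parted by spaces: the shift along the world's x, y, z in mm, then the turn, a rotation vector about the world's x, y, z in degrees, then the closure in counts, from 0 (fully open) to 255 (shut). In form: tx ty tz wx wy wz hand; .... A call has 1 to 10 rows; each row shifts and turns the commanded pose from where the row before left it; what a row does not reach is not made up. A row lasts 1/10 s, in which the tool goes at most 50 mm and 8.59 degrees, less where a joint would pass 70% of its speed; a pose out of reach is approached as far as the arm can. A call with a gripper value outside its range is refused whole. The fingers move at their own pace and stop on an object; the grip force is fixed at half the most. Time passes only in rows, so rows that do not move let the fingers close. It gives the time, the measured TCP pose, the force and the opening at its end, in the units of the state.
- robot.get_obs(): the state, without advancing time (a new reading comes with each control period).
- robot.read_camera(name): name is "scene" or "top"; returns the picture (400x640x3 uint8, red, green, blue); there is no depth.
- robot.camera_params(name): a dict with "fovy" (degrees; the focal length in pixels is half the picture's height over the tangent of half this angle, whatever the lens; pixels are square), "cx", "cy" (the principal point, pixels), "dist" ([k1, k2, p1, p2, k3] as OpenCV has them; the pictures are not rectified), "xyz" and "orientation" of the camera in the world. Camera axes: x right, y up, looking along -z (the intrinsics and any distortion apply to the point x, -y, -z); pixel columns grow to the right and rows downward; lengths in m; the calibration is good to about 2 mm. A picture is of the moment at which its call begins. camera_params takes no time and is no camera call.
- robot.finish_job(): hands the job in, once; it reports no verdict.
The state is a dict: "time_s": time; "joint_positions": joint angles; "dq": joint speeds; "tau": joint torques, N m; "tool_pos": TCP position; "orientation": TCP orientation; "force": force on the tool from outside, world axes, zero at the start; "ft_torque": the same for the moment, N m; "finger_gap": finger opening in m.
Only numpy, scipy, OpenCV 4.12 (cv2) and the standard library are available. Lean on these libraries where they do the work, as an engineer would, in place of code of your own. Each camera call takes 0.05 s, during which the arm holds its last target.

## Working session

There is one attempt and no reset: what is moved stays moved. The work goes in short steps, Python scripts to look and compute and a tool call to move; the robot and the scene stay as the last step left them, time stands still between calls to the robot, and variables do not carry over. Pictures are saved under pics/ and viewed, and the job is handed in when it is done.

Besides the shell and the picture viewer there is one more tool, called by a JSON object that holds its "op" and its "data". arm_command: Moves the arm, as the interface text tells. Its arguments: {"type":"object","properties":{"commands":{"type":"string"}},"required":["commands"]}

```bash
mkdir -p pics
cat > h.py <<'E'
import numpy as np, cv2
from cell import robot
def K(c,h=400):
    f=h/2/np.tan(np.radians(c['fovy'])/2)
    return np.array([[f,0,c['cx']],[0,f,c['cy']],[0,0,1.]])
def snap(name,fn):
    im=robot.read_camera(name); cv2.imwrite('pics/'+fn,im[:,:,::-1]); return im
def ray(name,uv):
    c=robot.camera_params(name); uv=np.array(uv,float).reshape(-1,1,2)
    p=cv2.undistortPoints(uv,K(c),np.array(c['dist'],float)).reshape(-1,2)
    d=np.c_[p[:,0],-p[:,1],-np.ones(len(p))]
    R=np.array(c['orientation']).reshape(3,3)
    return np.array(c['xyz']),d@R.T
def atz(name,uv,z):
    o,d=ray(name,uv); z=np.broadcast_to(z,len(d)); return o+d*((z-o[2])/d[:,2])[:,None]
def proj(name,P):
    c=robot.camera_params(name);R=np.array(c['orientation']).reshape(3,3)
    q=(np.array(P,float).reshape(-1,3)-np.array(c['xyz']))@R; q=q*[1,-1,-1]
    return cv2.projectPoints(q,np.zeros(3),np.zeros(3),K(c),np.array(c['dist'],float))[0].reshape(-1,2)
def tri(uv1,uv2,a='scene',b='top'):
    out=[]
    for p,q in zip(uv1,uv2):
        o1,d1=ray(a,[p]);o2,d2=ray(b,[q]);d1=d1[0]/np.linalg.norm(d1);d2=d2[0]/np.linalg.norm(d2)
        s=np.linalg.lstsq(np.c_[d1,-d2],o2-o1,rcond=None)[0]
        A=o1+s[0]*d1;B=o2+s[1]*d2; out.append(np.r_[(A+B)/2,np.linalg.norm(A-B)])
    return np.array(out)
def crop(im,x0,y0,x1,y1,k,fn):
    cv2.imwrite('pics/'+fn,cv2.resize(im[y0:y1,x0:x1,::-1],None,fx=k,fy=k,interpolation=cv2.INTER_CUBIC))
E
python3 - <<'E'
from h import *
snap('scene','s0.png');snap('top','t0.png')
for n in('scene','top'):print(robot.camera_params(n))
print(robot.get_obs())
E
```

```text
{'fovy': 55.69597463955812, 'cx': 318.48080483892795, 'cy': 198.9122717696168, 'dist': array([-0.08098943,  0.        ,  0.        ,  0.        ,  0.        ]), 'xyz': array([ 0.91821117, -0.662648  ,  0.98296553]), 'orientation': array([[ 0.86743544, -0.37036265,  0.3322458 ],
       [ 0.49754733,  0.64360702, -0.58156397],
       [ 0.00155384,  0.66977721,  0.74256049]])}
{'fovy': 52.552489098654846, 'cx': 322.09852524758526, 'cy': 198.96447847701214, 'dist': array([-0.05449683,  0.        ,  0.        ,  0.        ,  0.        ]), 'xyz': array([0.38270693, 0.04521921, 1.20072556]), 'orientation': array([[ 0.00525779,  0.99481806, -0.10153513],
       [-0.99984479,  0.00693725,  0.01619469],
       [ 0.01681515,  0.10143422,  0.99470013]])}
{'time_s': 0.1, 'joint_positions': array([-7.60547830e+01,  7.51151787e+00,  8.53231571e+01,  5.90812656e-05,
        8.72624336e+01, -4.89283432e+00]), 'dq': array([ 0.00572292, -0.10084785, -0.12473926, -0.09844342,  0.01379259,
        0.11395629]), 'tau': array([ 5.16465698e-04, -5.61342108e+01, -4.93094087e+01,  7.69631588e-02,
        2.91003438e-02, -7.06519472e-05]), 'tool_pos': array([ 0.19363016, -0.56732864,  0.20808357]), 'orientation': array([[ 9.46435074e-01,  3.22893922e-01, -4.07452377e-04],
       [ 3.22894146e-01, -9.46433655e-01,  1.64515832e-03],
       [ 1.45584979e-04, -1.68859952e-03, -9.99998564e-01]]), 'force': array([-0.37231755,  0.26414918, -0.86488837]), 'ft_torque': array([0.02041261, 0.01822548, 0.02192297]), 'finger_gap': 0.0928643665693056}
```

View pics/s0.png

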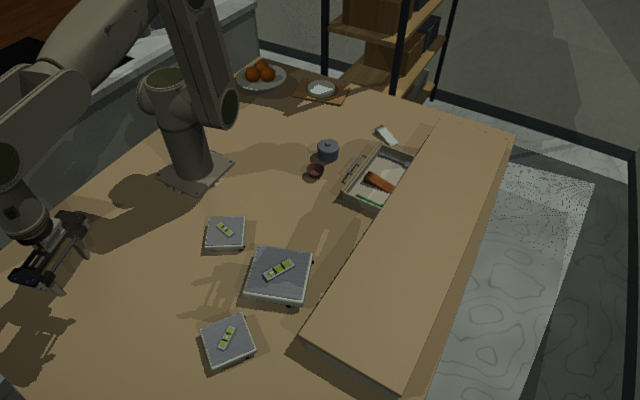

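View pics/t0.png

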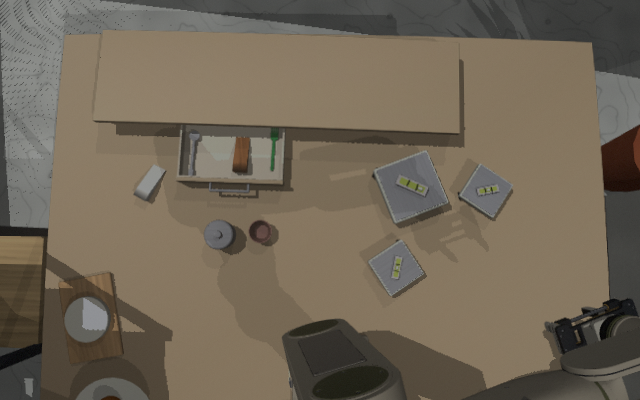

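Three scales: (411,187), (486,190) and (396,267) in the top view; the largest is the one at (411,187). There are two wedge-like things: a brown one in the drawer at (241,154) and a white one on the worktop at (150,182). The wooden one is meant. I'll confirm both in crops.

Run:
```python
from h import *
t=cv2.imread('pics/t0.png')[:,:,::-1];s=cv2.imread('pics/s0.png')[:,:,::-1]
a=cv2.resize(t[118:198,170:290],None,fx=6,fy=6,interpolation=cv2.INTER_CUBIC);cv2.imwrite('pics/c1.png',a[:,:,::-1])
crop(t,365,140,525,240,5,'c2.png');crop(s,230,235,330,315,7,'c3.png');crop(s,330,130,430,215,7,'c4.png')
```

```text
(no output)
```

View pics/c1.png

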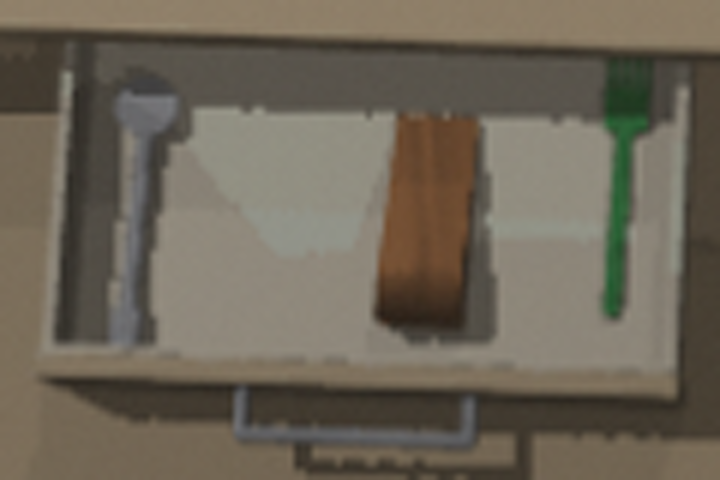

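View pics/c2.png

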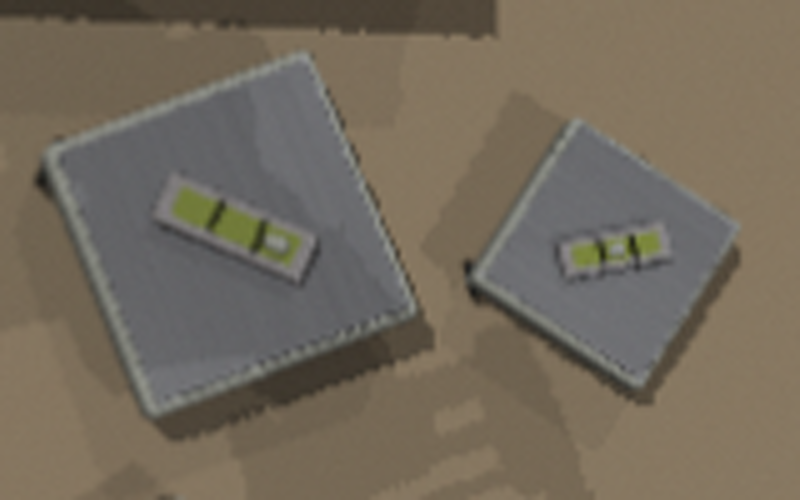

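View pics/c3.png

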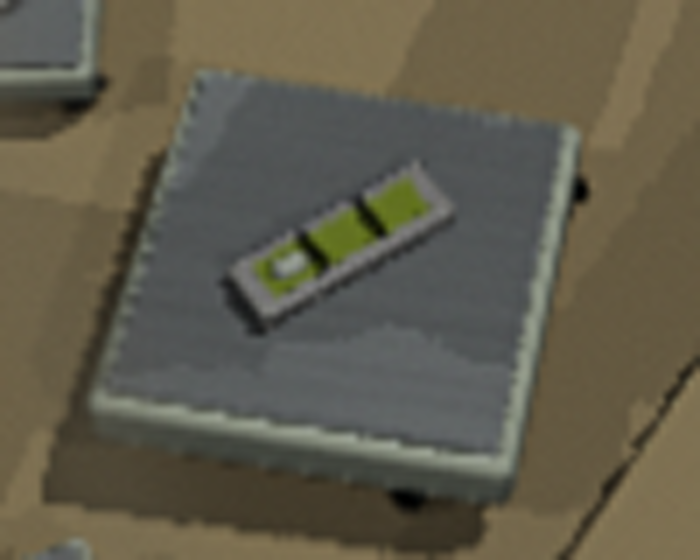

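View pics/c4.png

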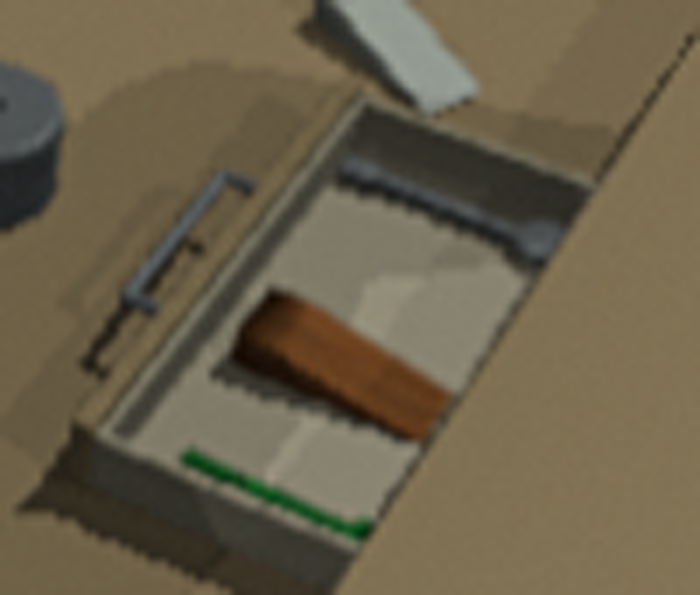

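Run:
```python
from h import *
f=lambda L,x0,y0,k:[((u+.5)/k-.5+x0,(v+.5)/k-.5+y0) for u,v in L]
w=f([(398,115),(477,119),(462,326),(378,318)],170,118,6)
P=atz('top',w,[.013,.013,.034,.034]);print('wedge top',P.round(4))
w=f([(452,396),(415,438),(272,290),(237,350)],330,130,7)
P=atz('scene',w,[.013,.013,.034,.034]);print('wedge scene tipL tipR rearL rearR',P.round(4))
T=f([(48,153),(306,57),(415,308),(154,413)],365,140,5)
S=f([(575,128),(510,465),(92,402),(203,75)],230,235,7)
r=tri(S,T);print(r.round(4))
r=tri(S,T);a=r[:,:3];print([np.linalg.norm(a[i]-a[(i+1)%4]).round(4) for i in range(4)],a.mean(0))
# level ends
T=f([(170,178),(155,217),(318,240),(303,283)],365,140,5);S=f([(415,163),(455,210),(230,270),(265,325)],230,235,7)
r=tri(S,T);print('level',r.round(4))
T=f([(42,182)],365,140,5);S=f([(582,190)],230,235,7);r=tri(S,T);print('lip outer',r.round(4))
# dims
print(atz('top',[(178,124),(284,127),(285,184)],[.05]*3).round(3), atz('top',[(460,131),(97,122)],.075).round(3))
```

```text
wedge top [[0.6894 0.285  0.013 ]
 [0.6876 0.2455 0.013 ]
 [0.5794 0.2466 0.034 ]
 [0.5831 0.2875 0.034 ]]
wedge scene tipL tipR rearL rearR [[0.6879 0.2851 0.013 ]
 [0.6829 0.2483 0.013 ]
 [0.5827 0.2891 0.034 ]
 [0.5858 0.2401 0.034 ]]
[[ 0.5867 -0.124   0.0428  0.0019]
 [ 0.6449 -0.2742  0.049   0.0044]
 [ 0.4951 -0.3342  0.0558  0.0015]
 [ 0.4359 -0.183   0.0471  0.0021]]
[np.float64(0.1612), np.float64(0.1615), np.float64(0.1626), np.float64(0.1619)] [ 0.54064319 -0.22884114  0.0486873 ]
level [[ 0.5601 -0.1905  0.0853  0.0122]
 [ 0.5561 -0.1837  0.0351  0.0149]
 [ 0.5261 -0.2714  0.0908  0.0098]
 [ 0.5182 -0.2691  0.0362  0.0164]]
lip outer [[ 0.5829 -0.1244 -0.0091  0.0138]]
[[0.717 0.448 0.05 ]
 [0.71  0.138 0.05 ]
 [0.543 0.133 0.05 ]] [[ 0.697 -0.37   0.075]
 [ 0.716  0.676  0.075]]
```

```bash
cat > fit.py <<'E'
from h import *
from scipy.optimize import minimize
def model(x,y,yaw,zb):
    # grip centre origin
    L=[(-12.5,0),(-12.5,24),(12.5,24),(94.5,3),(94.5,0)]
    V=np.array([(a,s*20,b) for a,b in L for s in(1,-1)])/1000.
    c,s=np.cos(yaw),np.sin(yaw);R=np.array([[c,-s,0],[s,c,0],[0,0,1]])
    return V@R.T+[x,y,zb]
def mask(im):
    h=cv2.cvtColor(np.ascontiguousarray(im),cv2.COLOR_RGB2HSV).astype(int)
    return (((h[...,0]<15)&(h[...,1]>125)&(h[...,2]>25)).astype(np.uint8))
def sil(n,V,k=8):
    p=proj(n,V);hull=cv2.convexHull((p*1).astype(np.float32))
    m=np.zeros((400*4,640*4),np.uint8);cv2.fillConvexPoly(m,np.round(((hull+.5)*4-.5)*16).astype(np.int32),1,shift=4)
    return cv2.resize(m.astype(np.float32),(640,400),interpolation=cv2.INTER_AREA)
def fit(ims,x0,zb,rois):
    ms={}
    for n in ims:
        m=mask(ims[n]).astype(np.float32);r=rois[n];z=np.zeros_like(m);z[r[1]:r[3],r[0]:r[2]]=m[r[1]:r[3],r[0]:r[2]];ms[n]=z
    def cost(p):
        V=model(p[0],p[1],p[2],zb);return sum(np.abs(sil(n,V)-ms[n]).sum() for n in ims)
    st=np.array([x0]+[np.array(x0)+d for d in([.006,0,0],[0,.006,0],[0,0,.08])])
    r=minimize(cost,x0,method='Nelder-Mead',options=dict(initial_simplex=st,xatol=1e-5,fatol=.01))
    return r.x,r.fun,{n:ms[n].sum() for n in ms}
E
python3 - <<'E'
from fit import *
t=cv2.imread('pics/t0.png')[:,:,::-1];s=cv2.imread('pics/s0.png')[:,:,::-1]
ro=dict(top=(225,130,260,180),scene=(355,165,398,200))
for ims in({'top':t,'scene':s},{'top':t},):
  print(fit(ims,[.595,.267,-.03],.010,ro))
x=fit({'top':t,'scene':s},[.595,.267,-.03],.010,ro)[0]
V=model(*x,.010)
for n,im,r in(('top',t,(170,118,290,198)),('scene',s,(330,130,430,215))):
    k=6;a=cv2.resize(np.ascontiguousarray(im[r[1]:r[3],r[0]:r[2],::-1]),None,fx=k,fy=k)
    p=((proj(n,V)-r[:2]+.5)*k-.5).astype(int)
    for i in range(0,10,2):
        cv2.line(a,p[i],p[i+1],(255,255,0),1)
        for j in(0,1):cv2.line(a,p[i+j],p[(i+2)%10+j],(255,255,0),1)
    cv2.imwrite(f'pics/ov_{n}.png',a)
E
```

```text
(array([ 0.59477185,  0.27015363, -0.04420216]), np.float64(195.1875), {'top': np.float32(393.0), 'scene': np.float32(293.0)})
(array([ 0.60370739,  0.26790431, -0.01464015]), np.float64(131.4375), {'top': np.float32(393.0)})
```

View pics/ov_top.png

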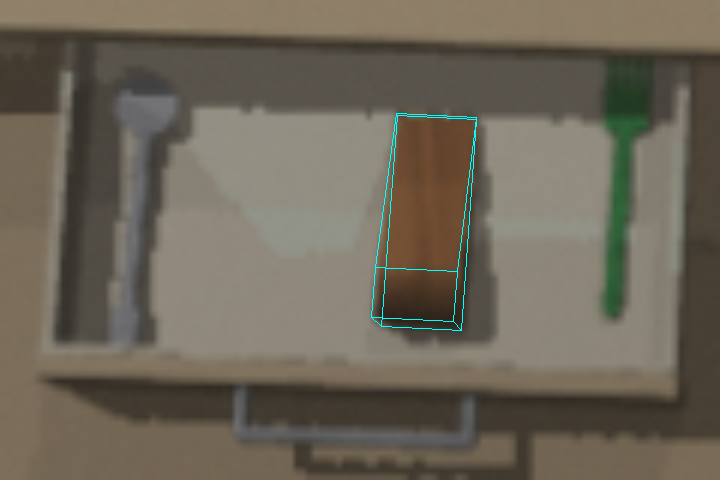

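View pics/ov_scene.png

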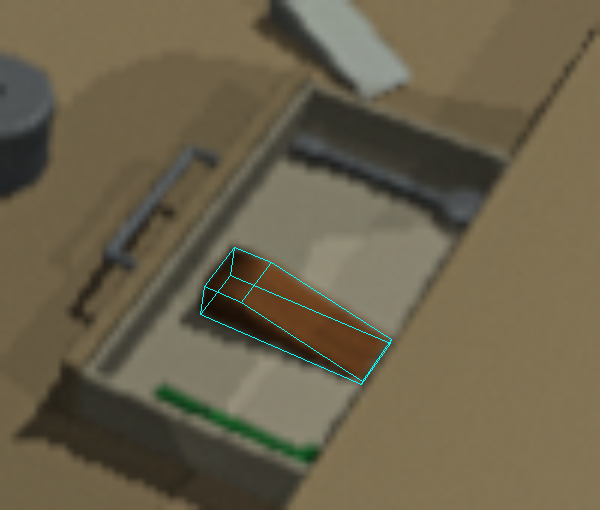

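{"op": "arm_command", "data": {"commands": "14.4 29.9 0 0 0 5.67 0;14.4 29.9 0 0 0 5.67 0;14.4 29.9 0 0 0 5.67 0;14.4 29.9 0 0 0 5.67 0;14.4 29.9 0 0 0 5.67 0;14.4 29.9 0 0 0 5.67 0;14.4 29.9 0 0 0 5.67 0;14.4 29.9 0 0 0 5.67 0;14.4 29.9 0 0 0 5.67 0;14.4 29.9 0 0 0 5.67 0"}}

```text
time_s: 1.1
tool_pos: [0.338, -0.2674, 0.2087]
orientation: [[0.246, 0.969, -0.0], [0.969, -0.246, 0.0], [0.0, -0.0, -1.0]]
force: [0.0, 0.1, 0.7]
finger_gap: 0.0926
```

{"op": "arm_command", "data": {"commands": "14.4 29.9 0 0 0 5.67 0;14.4 29.9 0 0 0 5.67 0;14.4 29.9 0 0 0 5.67 0;14.4 29.9 0 0 0 5.67 0;14.4 29.9 0 0 0 5.67 0;14.4 29.9 0 0 0 5.67 0;14.4 29.9 0 0 0 5.67 0;14.4 29.9 0 0 0 5.67 0;14.4 29.9 0 0 0 5.67 0;14.4 29.9 0 0 0 5.67 0"}}

```text
time_s: 2.1
tool_pos: [0.4819, 0.0315, 0.2087]
orientation: [[-0.675, 0.738, -0.0], [0.738, 0.675, -0.0], [0.0, -0.0, -1.0]]
force: [0.8, -1.1, 0.2]
finger_gap: 0.0929
```

{"op": "arm_command", "data": {"commands": "14.4 29.9 0 0 0 5.67 0;14.4 29.9 0 0 0 5.67 0;14.4 29.9 0 0 0 5.67 0;14.4 29.9 0 0 0 5.67 0;14.4 29.9 0 0 0 5.67 0;14.4 29.9 0 0 0 5.67 0;14.4 29.9 0 0 0 5.67 0;14.4 29.9 0 0 0 5.67 0;0 0 0 0 0 0 0;0 0 0 0 0 0 0"}}

```text
time_s: 3.1
tool_pos: [0.5965, 0.2697, 0.2078]
orientation: [[-0.999, 0.042, -0.002], [0.042, 0.999, -0.001], [0.002, -0.001, -1.0]]
force: [-0.3, -1.1, 0.3]
finger_gap: 0.0931
```

{"op": "arm_command", "data": {"commands": "0 0 -22 0 0 0 0;0 0 -22 0 0 0 0;0 0 -22 0 0 0 0;0 0 -22 0 0 0 0;0 0 -22 0 0 0 0;0 0 -22 0 0 0 0;0 0 -18 0 0 0 0;0 0 -10 0 0 0 0;0 0 -6 0 0 0 0;0 0 0 0 0 0 0"}}

```text
time_s: 4.1
tool_pos: [0.5966, 0.2687, 0.0427]
orientation: [[-0.999, 0.043, -0.001], [0.043, 0.999, -0.0], [0.001, -0.0, -1.0]]
force: [-0.2, 0.5, 0.1]
finger_gap: 0.0928
```

Run:
```python
from h import *
s=snap('scene','s1.png');t=snap('top','t1.png');crop(s,320,110,440,215,6,'c5.png');crop(t,160,90,300,200,5,'c6.png')
```

```text
(no output)
```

View pics/c5.png

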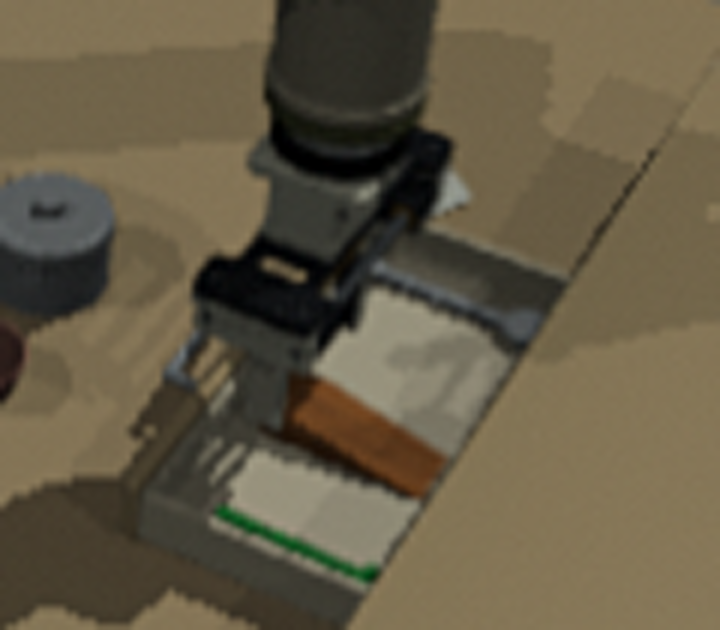

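View pics/c6.png

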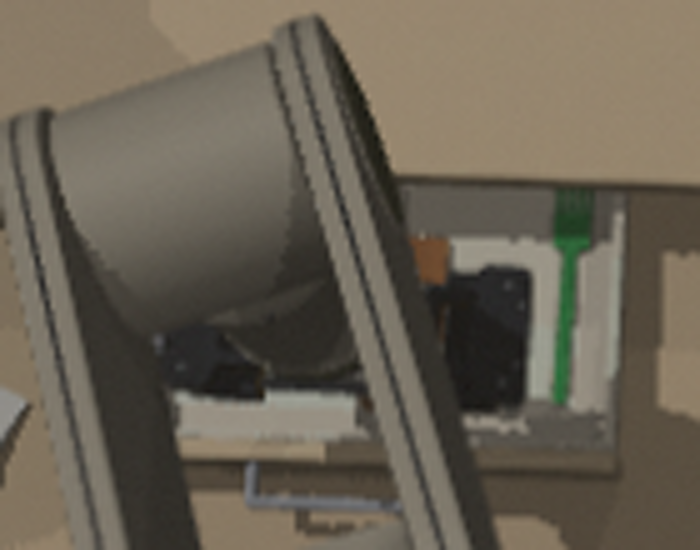

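{"op": "arm_command", "data": {"commands": "0 0 -8 0 0 0 0;0 0 -6 0 0 0 0;0 0 -4 0 0 0 0;0 0 0 0 0 0 0;0 0 0 0 0 0 110;0 0 0 0 0 0 120"}}

```text
time_s: 4.8
tool_pos: [0.5972, 0.2694, 0.0253]
orientation: [[-0.999, 0.042, 0.0], [0.042, 0.999, 0.0], [-0.0, 0.0, -1.0]]
force: [0.2, 0.3, 0.1]
finger_gap: 0.0816
```

{"op": "arm_command", "data": {"commands": "0 0 0 0 0 0 140;0 0 0 0 0 0 160;0 0 0 0 0 0 200;0 0 0 0 0 0 255;0 0 0 0 0 0 255;0 0 0 0 0 0 255;0 0 0 0 0 0 255"}}

```text
time_s: 5.5
tool_pos: [0.597, 0.2693, 0.025]
orientation: [[-0.999, 0.042, -0.0], [0.042, 0.999, 0.0], [0.0, 0.0, -1.0]]
force: [0.8, -0.4, -0.5]
finger_gap: 0.0256
```

The gap reads 25.6 mm where the block should hold it at 40 mm, so I'll look before doing anything else.

Run:
```python
from h import *
s=snap('scene','s2.png');t=snap('top','t2.png');crop(s,330,130,430,215,7,'c7.png');crop(t,160,90,300,200,5,'c8.png')
print(robot.get_obs()['finger_gap'])
```

```text
0.017670711725926613
```

View pics/c7.png

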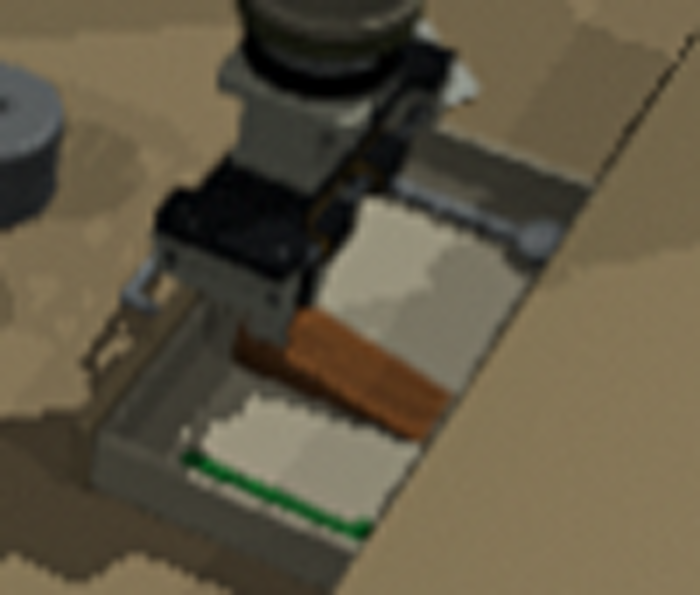

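View pics/c8.png

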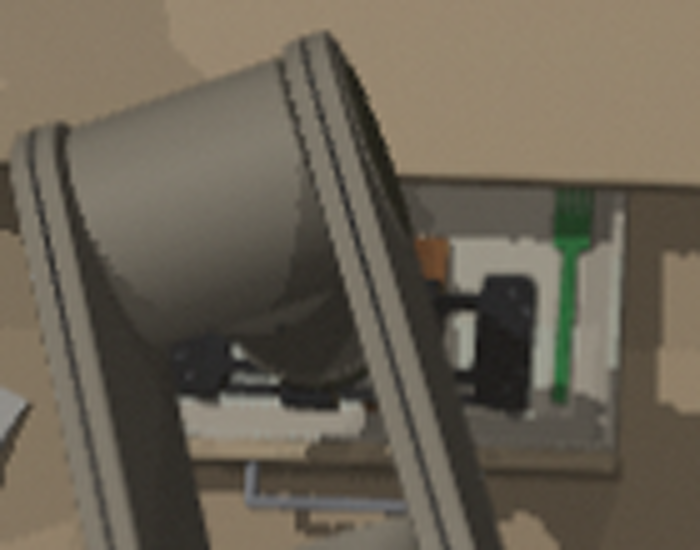

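Run:
```python
from h import *
o=robot.get_obs();print(o['tool_pos'],o['finger_gap'],o['force'],o['time_s'])
s=cv2.imread('pics/s2.png');k=7
a=cv2.resize(s[130:215,330:430],None,fx=k,fy=k)
R=o['orientation'];p0=o['tool_pos']
for g,c in((.0177,(0,255,255)),(.040,(255,255,0)),(.0928,(255,0,255))):
  for sg in(-1,1):
    pts=[p0+R@np.array([x,sg*g/2,z]) for x,z in((-.0075,.011),(.0075,.011),(.0075,-.03),(-.0075,-.03))]
    q=((proj('scene',pts)-[330,130]+.5)*k-.5).astype(np.int32);cv2.polylines(a,[q],True,c,1)
cv2.imwrite('pics/c9.png',a)
```

```text
[0.5969649  0.26932918 0.02501607] 0.017670711725926613 [-1.04091076 -1.10763904  0.00169953] 5.6
```

View pics/c9.png

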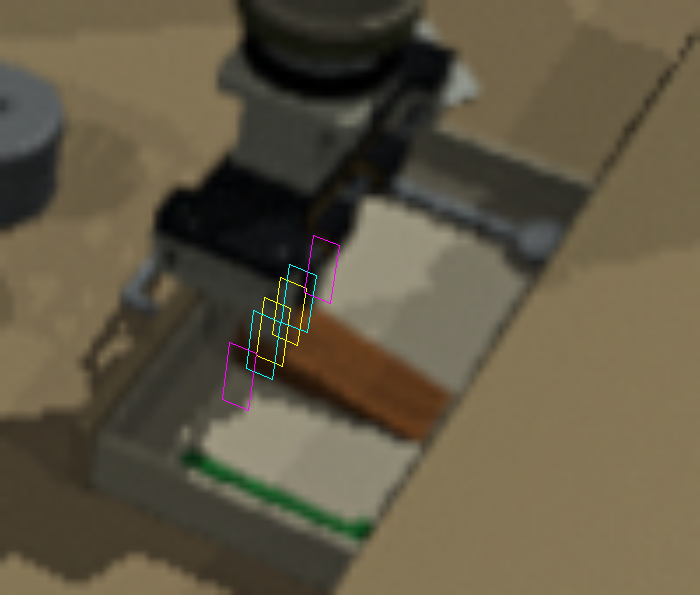

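Run:
```python
from h import *
R=np.array([[-0.999, 0.043, -0.001], [0.043, 0.999, -0.0], [0.001, -0.0, -1.0]])
outs=[]
for fn,p0,g in(('s1',[0.5966, 0.2687, 0.0427],.0928),('s2',[.597,.2693,.025],.0177)):
  s=cv2.imread(f'pics/{fn}.png');k=10;x0,y0=345,135
  a=cv2.resize(s[y0:y0+55,x0:x0+40],None,fx=k,fy=k,interpolation=cv2.INTER_CUBIC)
  for sg in(-1,1):
    pts=[np.array(p0)+R@np.array([x,sg*g/2,z]) for x,z in((-.0075,.011),(.0075,.011),(.0075,-.03),(-.0075,-.03))]
    q=((proj('scene',pts)-[x0,y0]+.5)*k-.5).astype(np.int32);cv2.polylines(a,[q],True,(255,255,0),1)
  outs.append(a)
cv2.imwrite('pics/c10.png',np.hstack(outs))
```

```text
(no output)
```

View pics/c10.png

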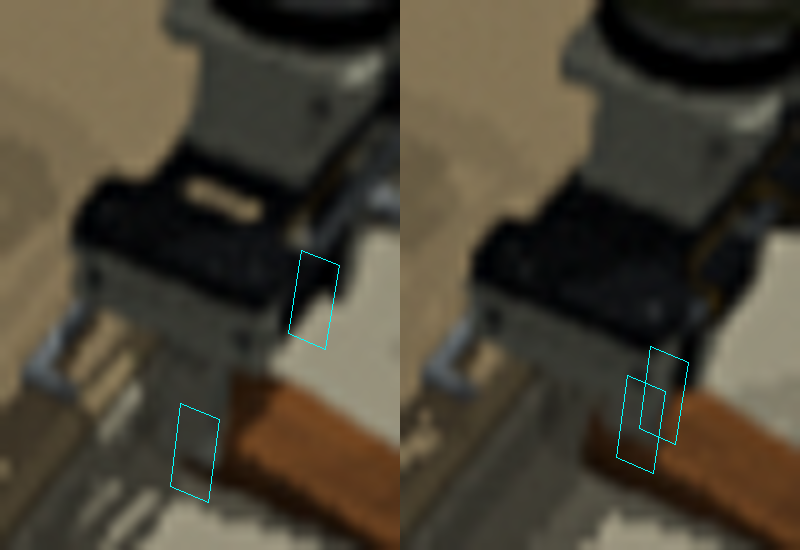

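Run:
```python
from h import *
outs=[]
for fn in('s1','s2'):
  s=cv2.imread(f'pics/{fn}.png');k=14;x0,y0=350,155
  a=cv2.resize(s[y0:y0+38,x0:x0+28],None,fx=k,fy=k,interpolation=cv2.INTER_CUBIC)
  a=(255*np.clip(a/140.,0,1)**.6).astype(np.uint8);outs.append(a)
cv2.imwrite('pics/c11.png',np.hstack(outs))
```

```text
(no output)
```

View pics/c11.png

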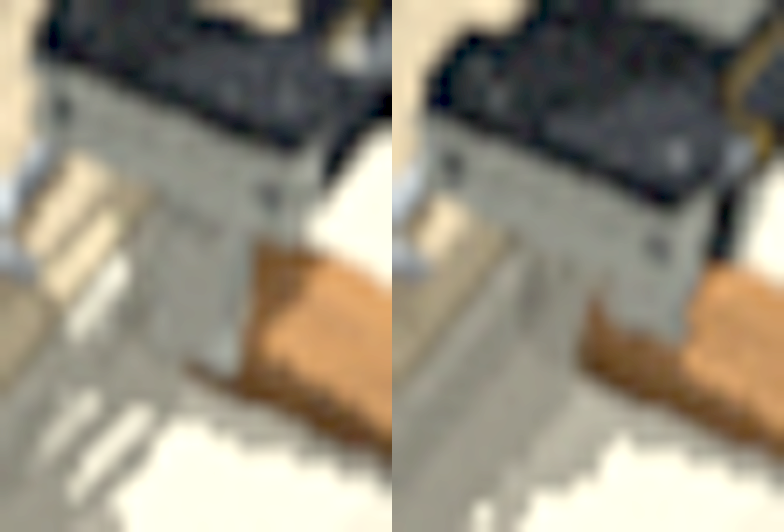

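Run:
```python
from h import *
for uv,y in(((367,179.6),.243),((364,180.6),.205)):
    o,d=ray('scene',[uv]);s=(y-o[1])/d[0,1];print(o+d[0]*s)
    for z in(.014,.034,.05):print(atz('scene',[uv],z))
```

```text
[0.59801602 0.243      0.0374978 ]
[[0.59005818 0.26550815 0.014     ]]
[[0.59683144 0.24635048 0.034     ]]
[[0.60225005 0.23102435 0.05      ]]
[0.60122893 0.205      0.06722626]
[[0.58280471 0.25543101 0.014     ]]
[[0.58972769 0.23648134 0.034     ]]
[[0.59526608 0.2213216  0.05      ]]
```

Run:
```python
from h import *
R=np.array([[ 9.46435074e-01,  3.22893922e-01, -4.07452377e-04],[ 3.22894146e-01, -9.46433655e-01,  1.64515832e-03],[ 1.45584979e-04, -1.68859952e-03, -9.99998564e-01]])
p0=np.array([ 0.19363016, -0.56732864,  0.20808357]);outs=[]
for n,fn,(x0,y0,x1,y1) in(('scene','s0',(0,200,100,300)),('top','t0',(540,290,640,390))):
  k=5;a=cv2.resize(cv2.imread(f'pics/{fn}.png')[y0:y1,x0:x1],None,fx=k,fy=k,interpolation=cv2.INTER_CUBIC)
  a=cv2.resize(a,(400,400)) if 0 else a
  a=(255*np.clip(a/140.,0,1)**.6).astype(np.uint8)
  for sg in(-1,1):
   for g in(.0465,.064):
    pts=[p0+R@np.array([x,sg*g,z]) for x,z in((-.0075,.011),(.0075,.011),(.0075,-.03),(-.0075,-.03))]
    q=((proj(n,pts)-[x0,y0]+.5)*k-.5).astype(np.int32);cv2.polylines(a,[q],True,(255,255,0) if g<.05 else (255,0,255),1)
  outs.append(cv2.resize(a,(400,400)))
cv2.imwrite('pics/c12.png',np.hstack(outs))
```

```text
(no output)
```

View pics/c12.png

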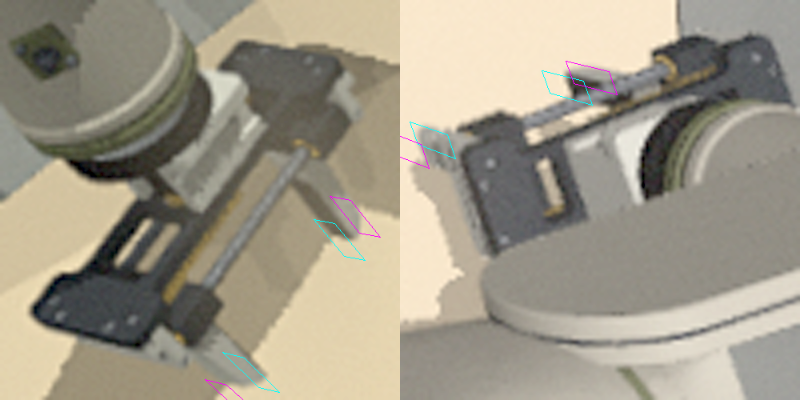

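The images show the fingertips roughly 20 mm higher than the tool reading says, both at the start and now. They closed just above the block, and the wedge has not moved. I'll open and go lower in guarded steps.

{"op": "arm_command", "data": {"commands": "0 0 0 0 0 0 0;0 0 0 0 0 0 0;0 0 0 0 0 0 0;0 0 0 0 0 0 0;0 0 0 0 0 0 0;0 0 0 0 0 0 0;0 0 0 0 0 0 0;0 0 0 0 0 0 0;0 0 0 0 0 0 0;0 0 0 0 0 0 0"}}

```text
time_s: 6.6
tool_pos: [0.597, 0.2693, 0.025]
orientation: [[-0.999, 0.042, 0.0], [0.042, 0.999, 0.0], [-0.0, 0.0, -1.0]]
force: [0.0, -0.3, -0.3]
finger_gap: 0.0908
```

{"op": "arm_command", "data": {"commands": "0 0 -3 0 0 0 0;0 0 -3 0 0 0 0;0 0 -2 0 0 0 0;0 0 0 0 0 0 0"}}

```text
time_s: 7.0
tool_pos: [0.5965, 0.2692, 0.0163]
orientation: [[-0.999, 0.042, -0.001], [0.042, 0.999, -0.0], [0.001, -0.0, -1.0]]
force: [0.5, -0.4, 0.1]
finger_gap: 0.0929
```

Run:
```python
from h import *
s=snap('scene','s3.png');x0,y0=340,140;k=10
a=cv2.resize(s[y0:y0+60,x0:x0+60,::-1],None,fx=k,fy=k,interpolation=cv2.INTER_CUBIC)
a=(255*np.clip(a/140.,0,1)**.6).astype(np.uint8);cv2.imwrite('pics/c13.png',a)
```

```text
(no output)
```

View pics/c13.png

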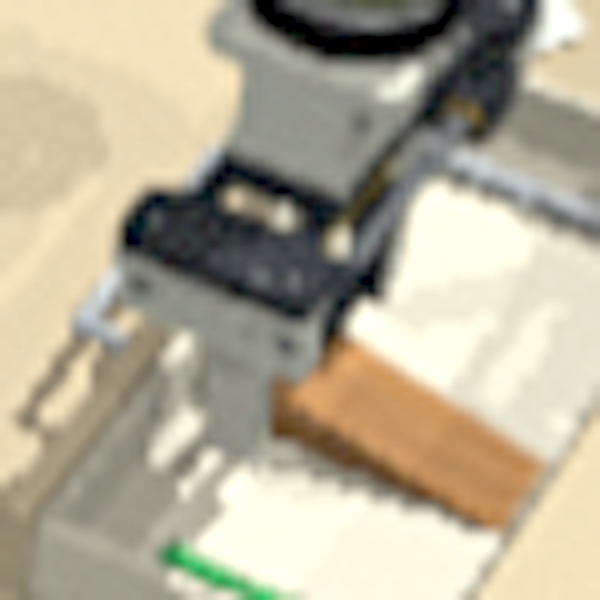

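Run:
```python
from h import *
for uv in((364,185),(365.5,185.4),(364,186)):
  for y in (.205,.223):
    o,d=ray('scene',[uv]);s=(y-o[1])/d[0,1];print(uv,o+d[0]*s)
```

```text
(364, 185) [0.60326923 0.205      0.04673295]
(364, 185) [0.59673553 0.223      0.02731011]
(365.5, 185.4) [0.60888276 0.205      0.04764589]
(365.5, 185.4) [0.60246551 0.223      0.02824199]
(364, 186) [0.60373981 0.205      0.0420117 ]
(364, 186) [0.59721587 0.223      0.02249092]
```

{"op": "arm_command", "data": {"commands": "0 0 -3 0 0 0 0;0 0 -3 0 0 0 0;0 0 0 0 0 0 0"}}

```text
time_s: 7.35
tool_pos: [0.5965, 0.2692, 0.0103]
orientation: [[-0.999, 0.042, -0.001], [0.042, 0.999, -0.0], [0.001, -0.0, -1.0]]
force: [1.0, 0.3, -0.2]
finger_gap: 0.0928
```

{"op": "arm_command", "data": {"commands": "0 0 -2 0 0 0 0;0 0 -2 0 0 0 0;0 0 0 0 0 0 0"}}

```text
time_s: 7.65
tool_pos: [0.5967, 0.2692, 0.0066]
orientation: [[-0.999, 0.042, -0.001], [0.042, 0.999, -0.0], [0.001, -0.0, -1.0]]
force: [0.1, 0.1, -0.5]
finger_gap: 0.0928
```

Run:
```python
from h import *
s=snap('scene','s4.png');x0,y0=340,140;k=10
a=cv2.resize(s[y0:y0+60,x0:x0+60,::-1],None,fx=k,fy=k,interpolation=cv2.INTER_CUBIC)
a=(255*np.clip(a/140.,0,1)**.6).astype(np.uint8);cv2.imwrite('pics/c14.png',a)
```

```text
(no output)
```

View pics/c14.png

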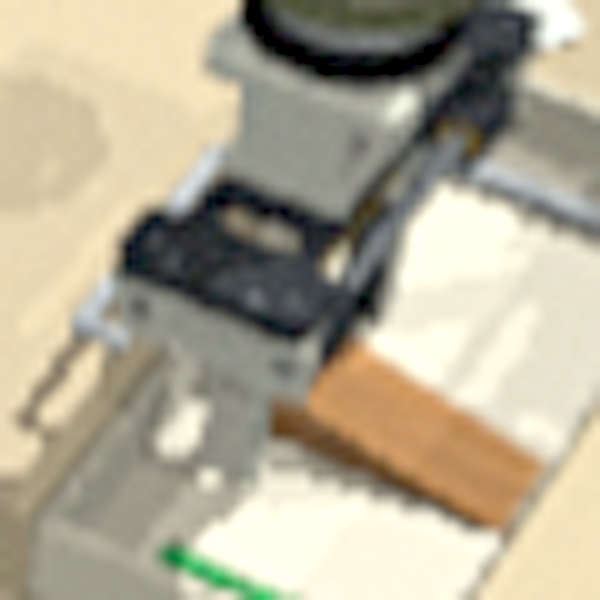

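{"op": "arm_command", "data": {"commands": "0 0 -2 0 0 0 0;0 0 -1 0 0 0 0;0 0 0 0 0 0 0"}}

```text
time_s: 8.0
tool_pos: [0.5968, 0.2693, 0.0038]
orientation: [[-0.999, 0.042, -0.0], [0.042, 0.999, -0.0], [0.0, -0.0, -1.0]]
force: [0.3, 0.4, -0.8]
finger_gap: 0.0932
```

{"op": "arm_command", "data": {"commands": "0 0 0 0 0 0 100;0 0 0 0 0 0 110;0 0 0 0 0 0 120;0 0 0 0 0 0 130;0 0 0 0 0 0 150;0 0 0 0 0 0 200;0 0 0 0 0 0 255;0 0 0 0 0 0 255;0 0 0 0 0 0 255"}}

```text
time_s: 8.9
tool_pos: [0.5969, 0.2693, 0.004]
orientation: [[-0.999, 0.042, -0.0], [0.042, 0.999, -0.0], [0.0, -0.0, -1.0]]
force: [0.4, -1.1, -0.8]
finger_gap: 0.0399
```

Gripped at 39.9 mm, which is the block's width. Next I'll lift.

{"op": "arm_command", "data": {"commands": "0 0 4 0 0 0 255;-1 0 8 0 0 0 255;-2 0 10 0 0 0 255;-2 0 14 0 0 0 255;0 0 16 0 0 0 255;0 0 18 0 0 0 255;0 0 20 0 0 0 255;0 0 20 0 0 0 255;0 0 20 0 0 0 255;0 0 0 0 0 0 255"}}

```text
time_s: 9.9
tool_pos: [0.5946, 0.2703, 0.1397]
orientation: [[-0.999, 0.042, 0.007], [0.042, 0.999, 0.003], [-0.007, 0.003, -1.0]]
force: [0.8, 0.7, -0.6]
finger_gap: 0.0398
```

Run:
```python
from h import *
s=snap('scene','s5.png')
crop(s,320,90,440,215,5,'c15.png')
```

```text
(no output)
```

View pics/c15.png

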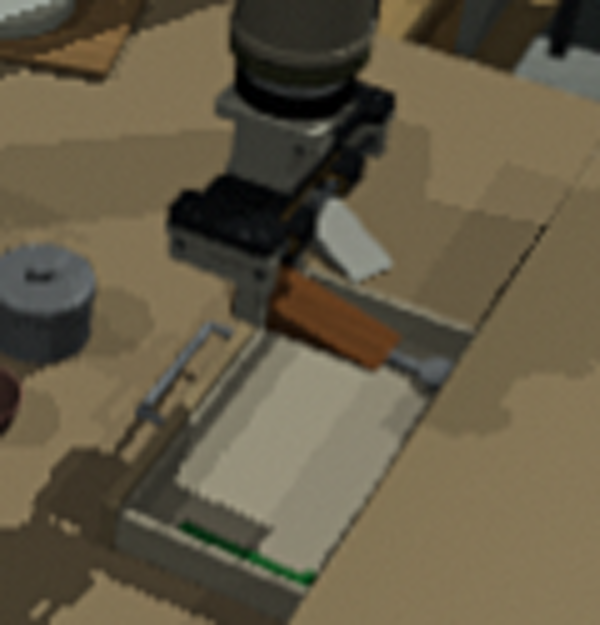

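{"op": "arm_command", "data": {"commands": "2.2 -13.8 0 0 0 -5.56 255;2.2 -13.8 0 0 0 -5.56 255;2.2 -13.8 0 0 0 -5.56 255;2.2 -13.8 0 0 0 -5.56 255;2.2 -13.8 0 0 0 -5.56 255;2.2 -13.8 0 0 0 -5.56 255;2.2 -13.8 0 0 0 -5.56 255;2.2 -13.8 0 0 0 -5.56 255;2.2 -13.8 0 0 0 -5.56 255;2.2 -13.8 0 0 0 -5.56 255"}}

```text
time_s: 10.95
tool_pos: [0.6132, 0.1307, 0.1326]
orientation: [[-0.527, 0.85, -0.002], [0.85, 0.527, -0.0], [0.001, -0.002, -1.0]]
force: [0.0, -0.1, -1.7]
finger_gap: 0.0397
```

{"op": "arm_command", "data": {"commands": "2.2 -13.8 0 0 0 -5.56 255;2.2 -13.8 0 0 0 -5.56 255;2.2 -13.8 0 0 0 -5.56 255;2.2 -13.8 0 0 0 -5.56 255;2.2 -13.8 0 0 0 -5.56 255;2.2 -13.8 0 0 0 -5.56 255;2.2 -13.8 0 0 0 -5.56 255;2.2 -13.8 0 0 0 -5.56 255;2.2 -13.8 0 0 0 -5.56 255;2.2 -13.8 0 0 0 -5.56 255"}}

```text
time_s: 11.95
tool_pos: [0.6352, -0.0072, 0.1326]
orientation: [[0.404, 0.915, -0.002], [0.915, -0.404, 0.0], [-0.001, -0.002, -1.0]]
force: [-0.7, 0.9, -1.7]
finger_gap: 0.0401
```

{"op": "arm_command", "data": {"commands": "0 0 0 0 0 0 255;0 0 0 0 0 0 255;0 0 0 0 0 0 255"}}

```text
time_s: 12.25
tool_pos: [0.6355, -0.0059, 0.1335]
orientation: [[0.398, 0.917, -0.001], [0.917, -0.398, 0.0], [0.0, -0.001, -1.0]]
force: [-0.3, -0.3, -1.6]
finger_gap: 0.0397
```

Run:
```python
from h import *
s=snap('scene','s6.png');t=snap('top','t6.png')
crop(s,220,150,380,320,3.5,'c16.png');crop(t,280,90,460,240,4,'c17.png')
```

```text
(no output)
```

View pics/c16.png

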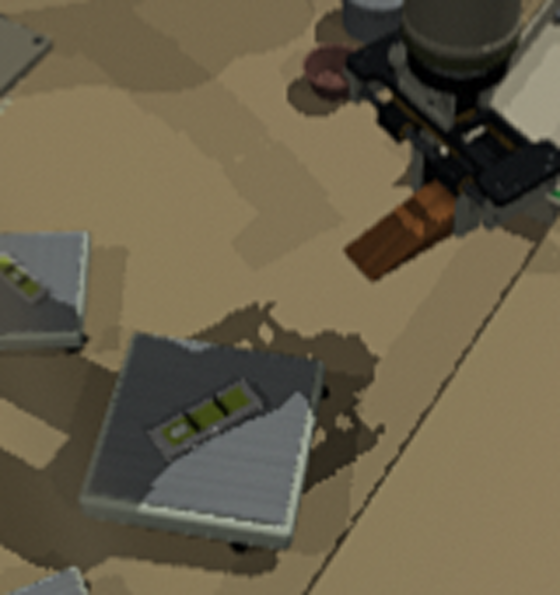

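View pics/c17.png

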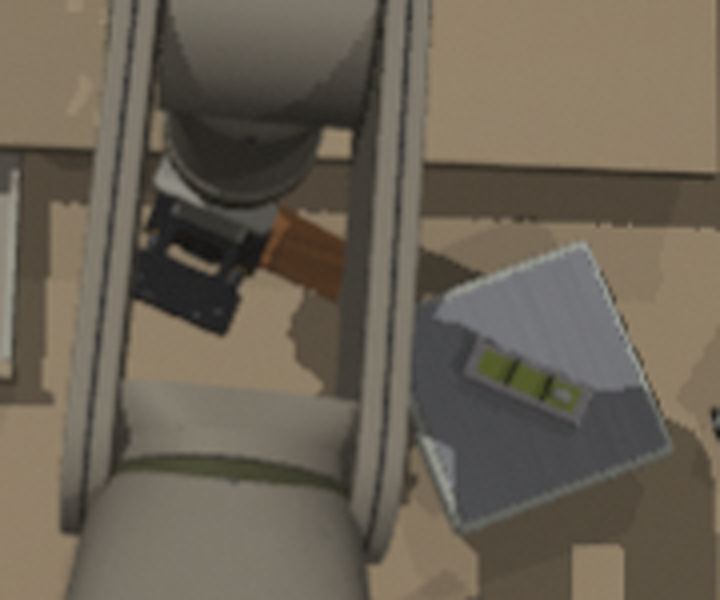

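{"op": "arm_command", "data": {"commands": "0 0 -15 0 0 0 255;0 0 -20 0 0 0 255;0 0 -20 0 0 0 255;0 0 -20 0 0 0 255;0 0 -20 0 0 0 255;0 0 -15 0 0 0 255;0 0 -8 0 0 0 255;0 0 -5 0 0 0 255;0 0 0 0 0 0 255;0 0 0 0 0 0 255"}}

```text
time_s: 13.35
tool_pos: [0.6367, -0.0067, 0.012]
orientation: [[0.4, 0.916, 0.001], [0.916, -0.4, -0.0], [0.0, 0.001, -1.0]]
force: [-0.5, 0.1, -0.7]
finger_gap: 0.0397
```

Run:
```python
from h import *
s=snap('scene','s7.png');t=snap('top','t7.png')
crop(s,260,170,400,300,5,'c18.png');crop(t,280,90,460,240,4,'c19.png')
```

```text
(no output)
```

View pics/c18.png

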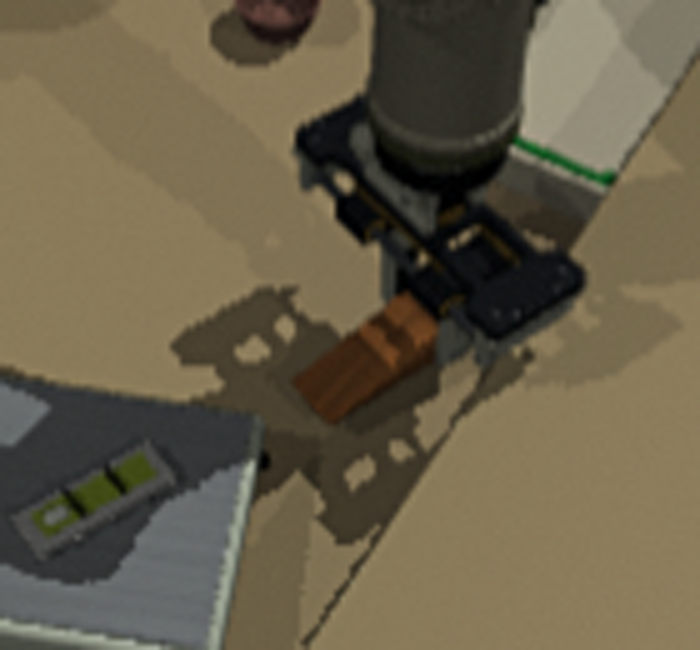

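View pics/c19.png

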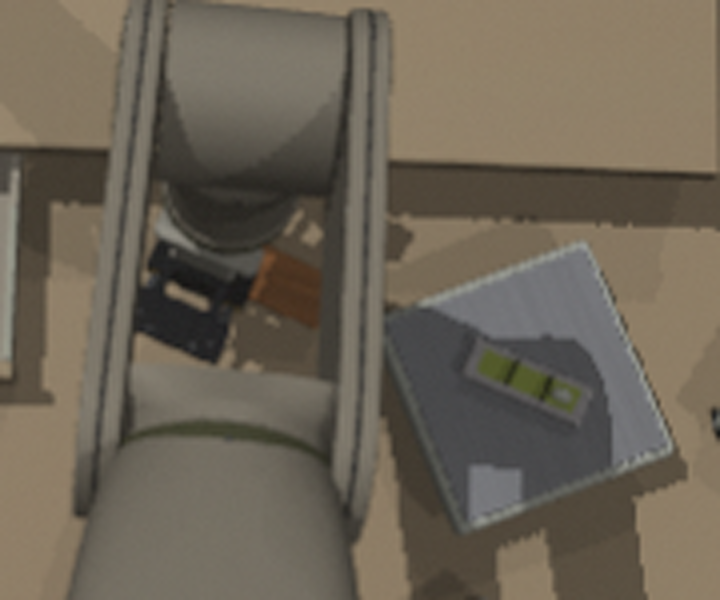

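Run:
```python
from h import *
d=np.array([-.3995,-.9167]);n=np.array([.9167,-.3995])
uv=[((u+.5)/5-.5+260,(v+.5)/5-.5+170) for u,v in((293,382),(331,423),(403,291),(440,320))]
for zb in(.014,.018,.022):
  P=atz('scene',uv[:2],zb+.003);m=P[:2].mean(0);print(zb,P.round(4),'mid',m.round(4),'pred',(np.array([.6367,-.0067])+.0945*d).round(4), 'lat rel scale centre',((m[:2]-[.5406,-.2288])@n).round(4),'along',((m[:2]-[.5406,-.2288])@-d).round(4))
o=robot.get_obs();print(o['tool_pos'],((o['tool_pos'][:2]-[.5406,-.2288])@n).round(4))
```

```text
0.014 [[ 0.5828 -0.0767  0.017 ]
 [ 0.618  -0.0914  0.017 ]] mid [ 0.6004 -0.0841  0.017 ] pred [ 0.5989 -0.0933] lat rel scale centre -0.003 along 0.1566
0.018 [[ 0.5842 -0.0791  0.021 ]
 [ 0.6192 -0.0938  0.021 ]] mid [ 0.6017 -0.0865  0.021 ] pred [ 0.5989 -0.0933] lat rel scale centre -0.0008 along 0.1549
0.022 [[ 0.5856 -0.0815  0.025 ]
 [ 0.6204 -0.0962  0.025 ]] mid [ 0.603  -0.0889  0.025 ] pred [ 0.5989 -0.0933] lat rel scale centre 0.0013 along 0.1532
[ 0.63688462 -0.00674214  0.01223487] -0.0004
```

{"op": "arm_command", "data": {"commands": "0 0 -4 0 0 0 255;0 0 -4 0 0 0 255;0 0 -3 0 0 0 255;0 0 0 0 0 0 255"}}

```text
time_s: 13.85
tool_pos: [0.6352, -0.0066, -0.0009]
orientation: [[0.4, 0.916, -0.002], [0.916, -0.4, 0.0], [-0.0, -0.001, -1.0]]
force: [-1.3, 0.3, -1.7]
finger_gap: 0.0399
```

{"op": "arm_command", "data": {"commands": "0 0 -2 0 0 0 255;0 0 -2 0 0 0 255;0 0 0 0 0 0 255"}}

```text
time_s: 14.15
tool_pos: [0.6357, -0.0066, -0.0043]
orientation: [[0.4, 0.916, -0.001], [0.916, -0.4, 0.0], [-0.0, -0.0, -1.0]]
force: [-0.4, -0.2, -1.2]
finger_gap: 0.0396
```

{"op": "arm_command", "data": {"commands": "0 0 -1 0 0 0 255;0 0 0 0 0 0 255;0 0 0 0 0 0 255"}}

```text
time_s: 14.45
tool_pos: [0.636, -0.0067, -0.0049]
orientation: [[0.4, 0.916, 0.0], [0.916, -0.4, -0.0], [0.0, 0.0, -1.0]]
force: [0.1, -0.1, -1.4]
finger_gap: 0.0396
```

{"op": "arm_command", "data": {"commands": "0 0 -1 0 0 0 255;0 0 0 0 0 0 255;0 0 0 0 0 0 255"}}

```text
time_s: 14.75
tool_pos: [0.636, -0.0067, -0.0059]
orientation: [[0.4, 0.916, 0.0], [0.916, -0.4, -0.0], [-0.0, 0.0, -1.0]]
force: [0.2, 0.9, -1.9]
finger_gap: 0.0396
```

{"op": "arm_command", "data": {"commands": "0 0 -1 0 0 0 255;0 0 0 0 0 0 255;0 0 0 0 0 0 255"}}

```text
time_s: 15.05
tool_pos: [0.6362, -0.0067, -0.006]
orientation: [[0.4, 0.916, 0.0], [0.916, -0.4, -0.0], [0.0, 0.0, -1.0]]
force: [-4.0, 0.9, 6.3]
finger_gap: 0.0397
```

{"op": "arm_command", "data": {"commands": "0 0 0.6 0 0 0 255;0 0 0 0 0 0 255"}}

```text
time_s: 15.25
tool_pos: [0.6362, -0.0067, -0.006]
orientation: [[0.4, 0.916, 0.0], [0.916, -0.4, -0.0], [0.0, 0.0, -1.0]]
force: [-1.5, -0.2, 3.6]
finger_gap: 0.0399
```

Run:
```python
from h import *
s=snap('scene','s8.png')
crop(s,270,195,370,285,7,'c20.png')
```

```text
(no output)
```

View pics/c20.png

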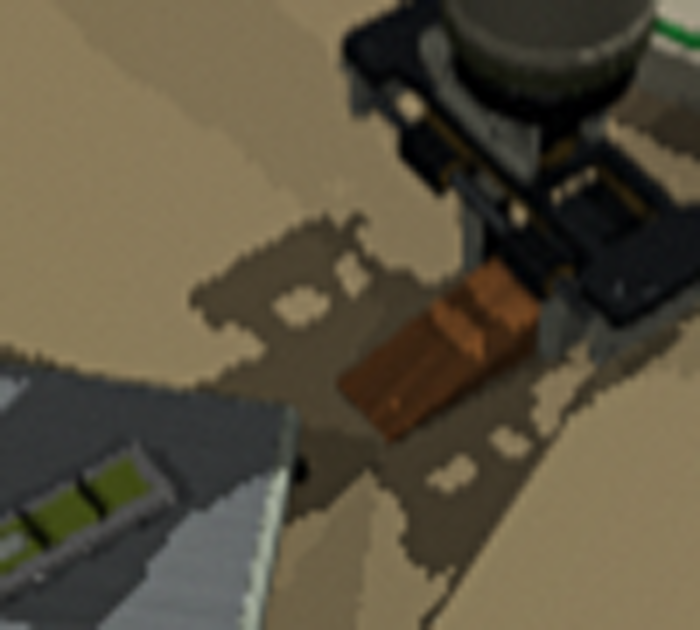

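Run:
```python
from h import *
d=np.array([-.3995,-.9167]);n=np.array([.9167,-.3995])
uv=[((u+.5)/7-.5+270,(v+.5)/7-.5+195) for u,v in((339,386),(388,441),(302,470))]
P=atz('scene',uv,[.002,.002,.012])
for p in list(P)+[P[:2].mean(0)]:
  r=p[:2]-[.5406,-.2288];print(p.round(4),'lat',(r@n).round(4),'along',(r@-d).round(4))
```

```text
[ 0.5841 -0.0801  0.002 ] lat -0.0195 along 0.1537
[ 0.6172 -0.0946  0.002 ] lat 0.0166 along 0.1536
[ 0.5954 -0.1317  0.012 ] lat 0.0114 along 0.1109
[ 0.6006 -0.0873  0.002 ] lat -0.0015 along 0.1537
```

{"op": "arm_command", "data": {"commands": "-1.1 -5 0 0 0 0 255;-1.5 -5 0 0 0 0 255;-2 -4.6 0 0 0 0 255;-2 -4.6 0 0 0 0 255;-2 -4.6 0 0 0 0 255;-2 -4.6 0 0 0 0 255;0 0 0 0 0 0 255"}}

```text
time_s: 16.0
tool_pos: [0.6254, -0.0361, -0.006]
orientation: [[0.401, 0.916, 0.0], [0.916, -0.401, -0.001], [-0.0, 0.001, -1.0]]
force: [-0.3, -0.5, 5.8]
finger_gap: 0.0396
```

{"op": "arm_command", "data": {"commands": "-2 -4.6 0 0 0 0 255;-2 -4.6 0 0 0 0 255;-2 -4.6 0 0 0 0 255;0 0 0 0 0 0 255"}}

```text
time_s: 16.4
tool_pos: [0.6193, -0.0498, -0.006]
orientation: [[0.401, 0.916, 0.0], [0.916, -0.401, -0.0], [-0.0, 0.001, -1.0]]
force: [-0.5, 0.6, 5.8]
finger_gap: 0.0395
```

Run:
```python
from h import *
s=snap('scene','s9.png');t=snap('top','t9.png')
a=cv2.resize(s[215:305,250:350,::-1],None,fx=4,fy=4,interpolation=cv2.INTER_CUBIC);b=cv2.resize(t[145:235,350:450,::-1],None,fx=4,fy=4,interpolation=cv2.INTER_CUBIC)
cv2.imwrite('pics/c21.png',np.hstack([a,b]))
```

```text
(no output)
```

View pics/c21.png

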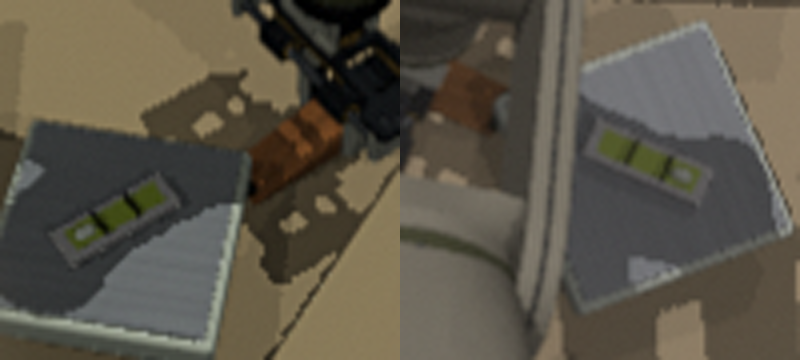

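{"op": "arm_command", "data": {"commands": "-1.2 -2.75 0 0 0 0 255;-1.2 -2.75 0 0 0 0 255;-1.2 -2.75 0 0 0 0 255;-1.2 -2.75 0 0 0 0 255;-1.2 -2.75 0 0 0 0 255;0 0 0 0 0 0 255"}}

```text
time_s: 17.1
tool_pos: [0.6136, -0.0629, -0.006]
orientation: [[0.401, 0.916, 0.001], [0.916, -0.401, 0.0], [0.001, 0.001, -1.0]]
force: [1.8, 2.1, 5.8]
finger_gap: 0.0397
```

{"op": "arm_command", "data": {"commands": "-1.2 -2.75 0 0 0 0 255;-1.2 -2.75 0 0 0 0 255;-0.8 -1.83 0 0 0 0 255;0 0 0 0 0 0 255;0 0 0 0 0 0 255"}}

```text
time_s: 17.6
tool_pos: [0.6105, -0.0698, -0.006]
orientation: [[0.4, 0.916, 0.001], [0.916, -0.4, 0.001], [0.001, 0.001, -1.0]]
force: [2.7, 4.6, 5.0]
finger_gap: 0.0399
```

Run:
```python
from h import *
s=snap('scene','s10.png');t=snap('top','t10.png')
a=cv2.resize(s[215:305,250:350,::-1],None,fx=4,fy=4,interpolation=cv2.INTER_CUBIC);b=cv2.resize(t[145:235,350:450,::-1],None,fx=4,fy=4,interpolation=cv2.INTER_CUBIC)
cv2.imwrite('pics/c22.png',np.hstack([a,b]))
```

```text
(no output)
```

View pics/c22.png

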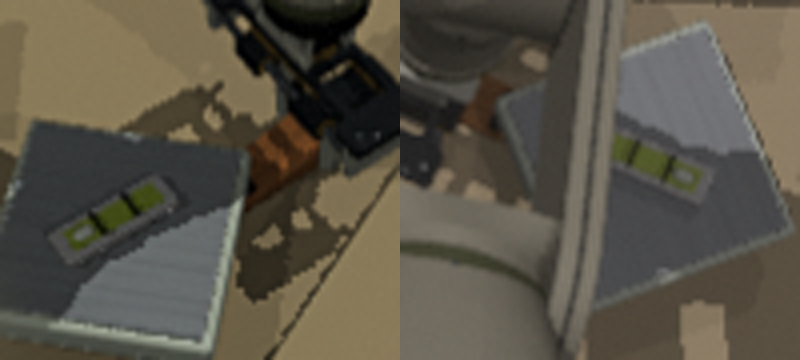

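{"op": "arm_command", "data": {"commands": "-0.8 -1.83 0 0 0 0 255;-0.8 -1.83 0 0 0 0 255;-0.4 -0.92 0 0 0 0 255;0 0 0 0 0 0 255;0 0 0 0 0 0 255;0 0 0 0 0 0 255"}}

```text
time_s: 18.3
tool_pos: [0.6086, -0.0742, -0.006]
orientation: [[0.4, 0.916, 0.001], [0.916, -0.4, 0.001], [0.001, 0.001, -1.0]]
force: [2.7, 5.3, 4.7]
finger_gap: 0.0399
```

{"op": "arm_command", "data": {"commands": "-0.8 -1.83 0 0 0 0 255;-0.8 -1.83 0 0 0 0 255;-0.4 -0.92 0 0 0 0 255;0 0 0 0 0 0 255;0 0 0 0 0 0 255;0 0 0 0 0 0 255;0 0 0 0 0 0 255"}}

```text
time_s: 19.0
tool_pos: [0.6066, -0.0788, -0.006]
orientation: [[0.4, 0.916, 0.001], [0.916, -0.4, 0.001], [0.001, 0.001, -1.0]]
force: [1.8, 5.1, 4.7]
finger_gap: 0.0397
```

```bash
cat > b.py <<'E'
from h import *
import sys
i=sys.argv[1]
s=snap('scene',f's{i}.png');t=snap('top',f't{i}.png')
a=cv2.resize(s[215:305,250:350,::-1],None,fx=4,fy=4,interpolation=cv2.INTER_CUBIC);b=cv2.resize(s[255:285,258:298,::-1],None,fx=10,fy=10,interpolation=cv2.INTER_CUBIC)
b=np.vstack([b,cv2.resize(t[175:205,390:430,::-1],None,fx=10,fy=10,interpolation=cv2.INTER_CUBIC)])[:600]
a=np.vstack([a,np.zeros((240,400,3),np.uint8)])
cv2.imwrite(f'pics/b{i}.png',np.hstack([a,b]))
E
python3 b.py 11
```

```text
(no output)
```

View pics/b11.png

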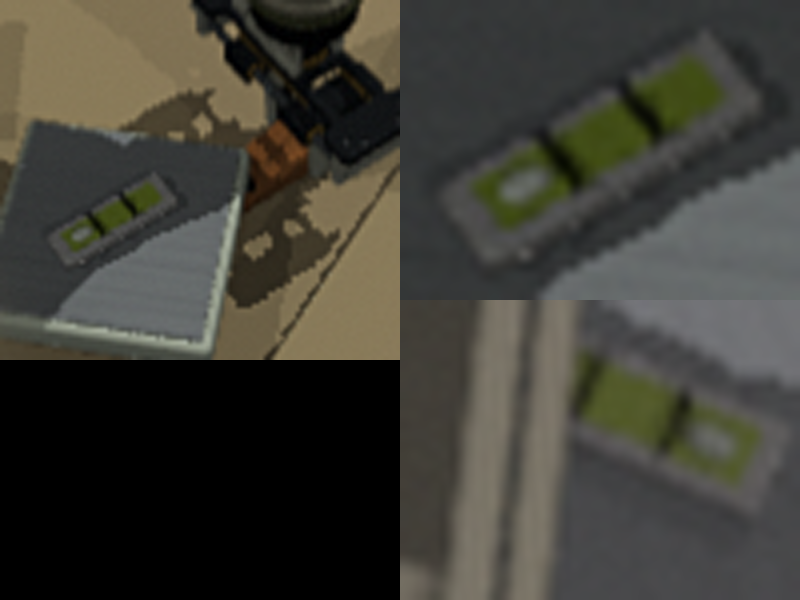

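{"op": "arm_command", "data": {"commands": "-0.8 -1.83 0 0 0 0 255;-0.8 -1.83 0 0 0 0 255;0 0 0 0 0 0 255;0 0 0 0 0 0 255;0 0 0 0 0 0 255;0 0 0 0 0 0 255;0 0 0 0 0 0 255;0 0 0 0 0 0 255"}}

```text
time_s: 19.9
tool_pos: [0.6049, -0.0825, -0.006]
orientation: [[0.4, 0.916, 0.001], [0.916, -0.4, 0.001], [0.001, 0.001, -1.0]]
force: [2.1, 5.2, 6.1]
finger_gap: 0.0397
```

```bash
python3 b.py 12
```

```text
(no output)
```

View pics/b12.png

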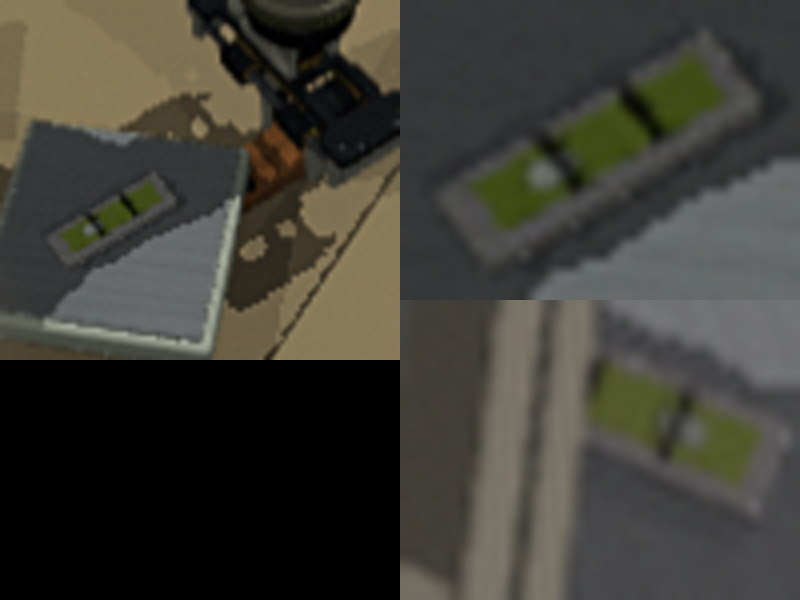

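{"op": "arm_command", "data": {"commands": "-0.8 -1.83 0 0 0 0 255;-0.4 -0.92 0 0 0 0 255;0 0 0 0 0 0 255;0 0 0 0 0 0 255;0 0 0 0 0 0 255;0 0 0 0 0 0 255;0 0 0 0 0 0 255;0 0 0 0 0 0 255;0 0 0 0 0 0 255;0 0 0 0 0 0 255"}}

```text
time_s: 21.0
tool_pos: [0.6037, -0.0852, -0.006]
orientation: [[0.4, 0.916, 0.001], [0.916, -0.4, 0.001], [0.001, 0.001, -1.0]]
force: [1.8, 5.4, 5.4]
finger_gap: 0.0396
```

{"op": "arm_command", "data": {"commands": "0 0 0 0 0 0 255;0 0 0 0 0 0 255;0 0 0 0 0 0 255;0 0 0 0 0 0 255"}}

```text
time_s: 21.4
tool_pos: [0.6038, -0.0852, -0.006]
orientation: [[0.4, 0.916, 0.001], [0.916, -0.4, 0.001], [0.001, 0.001, -1.0]]
force: [2.5, 5.0, 4.9]
finger_gap: 0.0395
```

```bash
python3 b.py 13
```

```text
(no output)
```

View pics/b13.png

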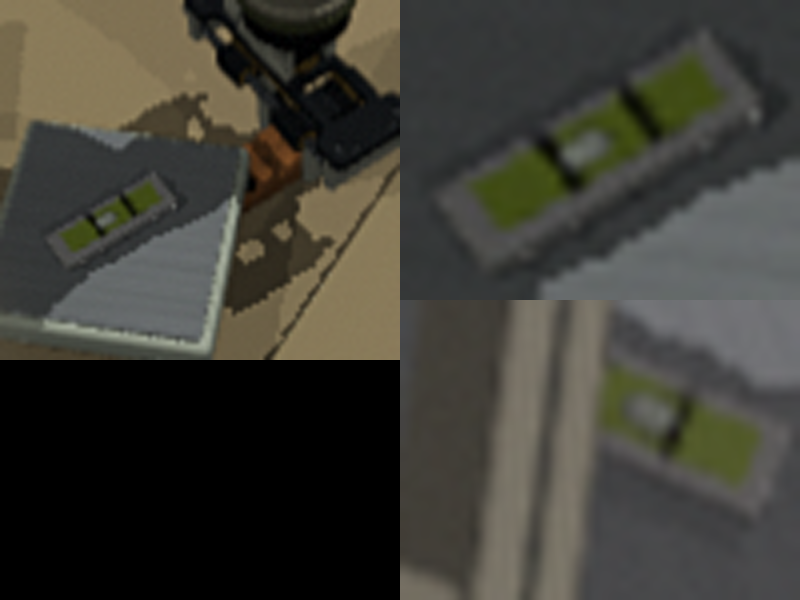

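{"op": "arm_command", "data": {"commands": "-0.8 -1.83 0 0 0 0 255;0 0 0 0 0 0 255;0 0 0 0 0 0 255;0 0 0 0 0 0 255;0 0 0 0 0 0 255;0 0 0 0 0 0 255;0 0 0 0 0 0 255;0 0 0 0 0 0 255;0 0 0 0 0 0 255;0 0 0 0 0 0 255"}}

```text
time_s: 22.5
tool_pos: [0.603, -0.0871, -0.006]
orientation: [[0.4, 0.916, 0.001], [0.916, -0.4, 0.001], [0.001, 0.001, -1.0]]
force: [2.7, 4.5, 4.8]
finger_gap: 0.0398
```

{"op": "arm_command", "data": {"commands": "0 0 0 0 0 0 255;0 0 0 0 0 0 255;0 0 0 0 0 0 255"}}

```text
time_s: 22.8
tool_pos: [0.6029, -0.0871, -0.006]
orientation: [[0.4, 0.916, 0.001], [0.916, -0.4, 0.001], [0.001, 0.001, -1.0]]
force: [2.3, 5.6, 5.3]
finger_gap: 0.0394
```

```bash
python3 b.py 14
```

```text
(no output)
```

View pics/b14.png

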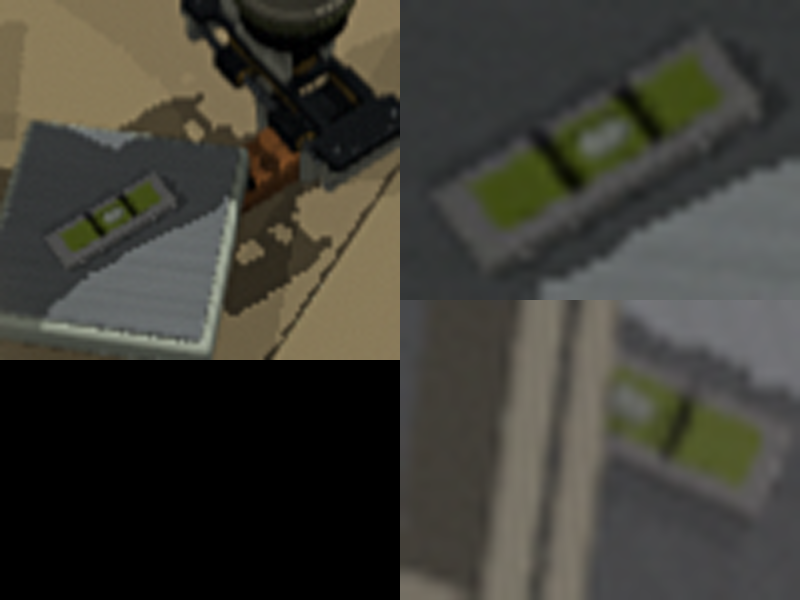

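{"op": "arm_command", "data": {"commands": "0 0 0 0 0 0 140;0 0 0 0 0 0 120;0 0 0 0 0 0 100;0 0 0 0 0 0 80;0 0 0 0 0 0 60;0 0 0 0 0 0 60;0 0 0 0 0 0 60;0 0 0 0 0 0 60"}}

```text
time_s: 23.7
tool_pos: [0.6026, -0.0873, -0.0063]
orientation: [[0.4, 0.916, 0.0], [0.916, -0.4, -0.0], [0.0, 0.0, -1.0]]
force: [0.2, -0.6, -0.1]
finger_gap: 0.0713
```

```bash
python3 b.py 15
```

```text
(no output)
```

View pics/b15.png

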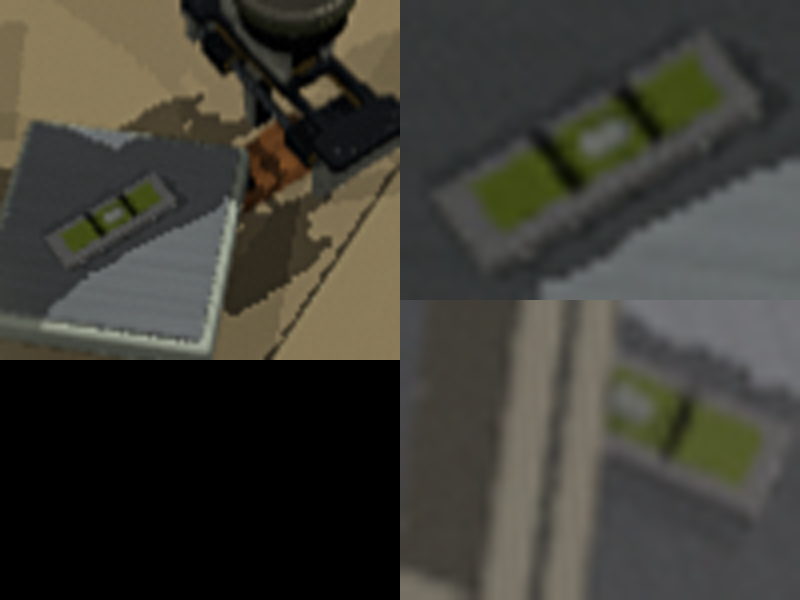

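Released, and the bubble is still centred. I'll withdraw straight up.

{"op": "arm_command", "data": {"commands": "0 0 4 0 0 0 60;0 0 6 0 0 0 60;0 0 10 0 0 0 60;0 0 15 0 0 0 60;0 0 20 0 0 0 60;0 0 25 0 0 0 60;0 0 30 0 0 0 60;0 0 30 0 0 0 60;0 20 30 0 0 0 60;0 30 20 0 0 0 60"}}

```text
time_s: 24.8
tool_pos: [0.6038, -0.0384, 0.1883]
orientation: [[0.403, 0.915, 0.005], [0.915, -0.403, -0.001], [0.001, 0.005, -1.0]]
force: [0.6, 0.4, -0.1]
finger_gap: 0.0713
```

{"op": "arm_command", "data": {"commands": "0 40 0 0 0 0 60;-10 40 0 0 0 0 60;-10 40 0 0 0 0 60;-10 30 0 0 0 0 60;0 20 0 0 0 0 60;0 0 0 0 0 0 60;0 0 0 0 0 0 60;0 0 0 0 0 0 60"}}

```text
time_s: 25.6
tool_pos: [0.5729, 0.1318, 0.1843]
orientation: [[0.401, 0.916, 0.001], [0.916, -0.401, -0.0], [0.0, 0.001, -1.0]]
force: [-0.1, -0.3, -0.2]
finger_gap: 0.0712
```

```bash
python3 b.py 16
python3 - <<'E'
from h import *
o=robot.get_obs();print(o['time_s'],o['tool_pos'],o['dq'].round(1))
E
```

```text
25.7 [0.57283271 0.13155103 0.18391403] [ 0.1  0.2  0.1  0.1 -0.   0.2]
```

View pics/b16.png

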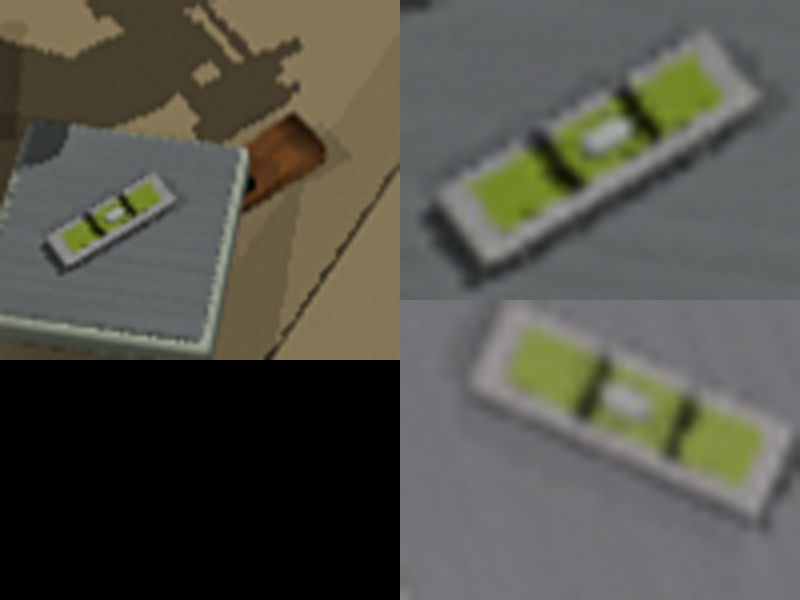

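View pics/t16.png

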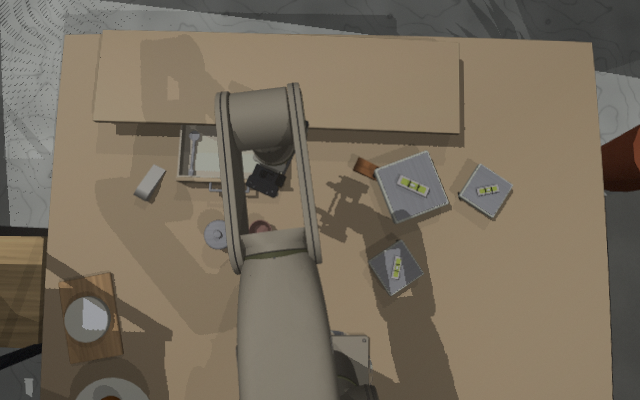

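View pics/s16.png

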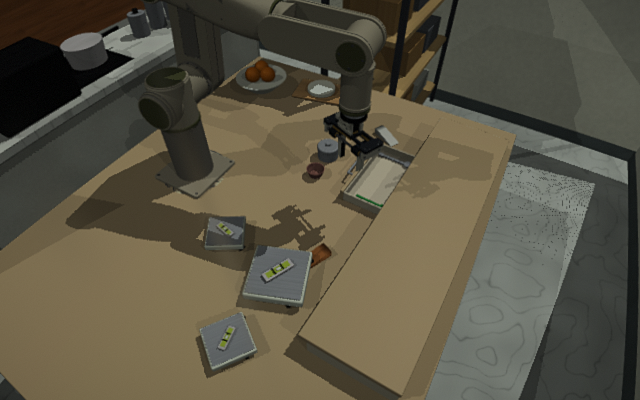

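The bubble sits slightly to the negative side. I'll measure it more precisely, and check that it is steady, before handing in.

{"op": "arm_command", "data": {"commands": "0 0 0 0 0 0 60;0 0 0 0 0 0 60;0 0 0 0 0 0 60;0 0 0 0 0 0 60;0 0 0 0 0 0 60;0 0 0 0 0 0 60;0 0 0 0 0 0 60;0 0 0 0 0 0 60"}}

```text
time_s: 26.5
tool_pos: [0.5726, 0.1327, 0.1837]
orientation: [[0.4, 0.916, 0.0], [0.916, -0.4, 0.0], [0.0, 0.0, -1.0]]
force: [0.1, -0.0, -0.6]
finger_gap: 0.0712
```

```bash
python3 b.py 17
python3 - <<'E'
from h import *
from scipy.ndimage import map_coordinates
d=np.array([-.3995,-.9167,0])
for i in(16,17):
 for n,p in(('scene','s'),('top','t')):
  im=cv2.imread(f'pics/{p}{i}.png').astype(float)
  xs=np.arange(-.045,.0451,.0005)
  c=np.array([.5406,-.2288,.064]);lat=np.array([.9167,-.3995,0])
  prof=0
  for l in(-.003,-.0015,0,.0015,.003):
    q=proj(n,c+xs[:,None]*d+l*lat);prof=prof+np.stack([map_coordinates(im[...,k],[q[:,1],q[:,0]],order=1) for k in range(3)],1)/5
  lum=prof.sum(1);B=prof[:,0]
  # ends of green: B low; lines: lum min; bubble: B max
  g=prof[:,1]-prof[:,0]  # greenness
  med=np.median(lum[np.abs(xs)<.03]);
  w=np.clip(med*.8-lum,0,None)*(np.abs(xs)<.03)
  lines=[ (xs[m]*w[m]).sum()/w[m].sum() for m in(xs<0,xs>0)]
  m=(xs>lines[0]+.003)&(xs<lines[1]-.003);b=np.clip(B[m]-np.percentile(B[m],40),0,None);bc=(xs[m]*b).sum()/b.sum()
  sc=(lines[1]-lines[0])/.025
  print(i,n,np.round(lines,4),round(bc,4),'bubble mm',round((bc-np.mean(lines))/sc*1000,2))
E
```

```text
16 scene [-0.0121  0.0157] -0.0014 bubble mm -2.85
16 top [-0.0098  0.0175] 0.0007 bubble mm -2.88
17 scene [-0.0121  0.0157] -0.0014 bubble mm -2.84
17 top [-0.0097  0.0175] 0.0008 bubble mm -2.85
```

View pics/b17.png

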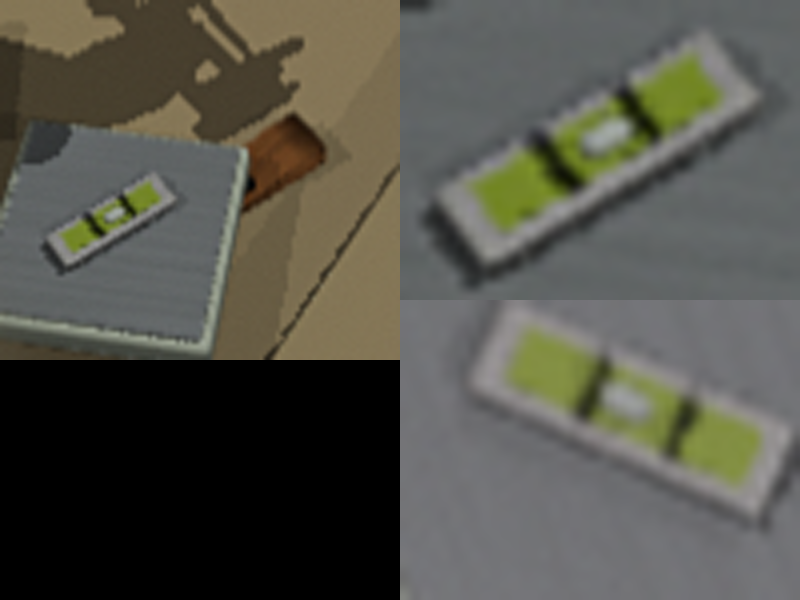

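Run:
```python
from h import *
from scipy.ndimage import map_coordinates
d=np.array([-.3995,-.9167,0]);lat=np.array([.9167,-.3995,0]);c=np.array([.5406,-.2288,.064])
xs=np.arange(-.036,.0361,.001)
for n,p,i in(('scene','s',13),('scene','s',14),('scene','s',15),('scene','s',17),('top','t',17),('top','t',0)):
  im=cv2.imread(f'pics/{p}{i}.png').astype(float);prof=0
  for l in(-.003,0,.003):
    q=proj(n,c+xs[:,None]*d+l*lat);prof=prof+np.stack([map_coordinates(im[...,k],[q[:,1],q[:,0]],order=1) for k in range(3)],1)/3
  print(n,i);print('G',' '.join('%d:%d/%d'%(x*1000,a[1],a[0]) for x,a in zip(xs,prof)))
```

```text
scene 13
G -36:74/58 -34:74/47 -33:74/36 -32:74/27 -31:74/22 -30:75/19 -29:75/19 -28:75/20 -27:75/21 -26:75/21 -25:75/22 -24:75/21 -23:75/21 -22:75/21 -21:75/20 -20:75/20 -19:74/20 -18:72/20 -17:68/19 -16:61/17 -15:52/15 -14:41/12 -13:31/9 -12:27/8 -11:29/8 -10:37/10 -9:50/13 -8:62/16 -7:70/18 -6:74/20 -5:75/20 -4:73/20 -3:71/21 -2:70/25 -1:71/32 0:73/41 0:76/52 1:81/63 2:85/69 3:88/73 4:90/76 5:91/77 6:92/77 7:92/76 8:91/75 9:90/75 10:86/72 11:79/68 12:66/57 13:49/41 14:38/27 15:36/18 16:42/14 17:55/16 18:66/18 19:73/19 20:75/20 21:76/21 22:76/22 23:75/22 24:74/21 25:74/21 26:74/21 27:74/22 28:74/21 29:74/21 30:74/21 31:74/21 32:75/21 33:75/21 34:74/20 35:74/20 36:74/23
scene 14
G -36:74/61 -34:74/50 -33:74/39 -32:74/29 -31:74/23 -30:75/20 -29:75/20 -28:75/20 -27:75/21 -26:75/21 -25:75/21 -24:75/21 -23:75/21 -22:75/22 -21:75/22 -20:76/21 -19:75/21 -18:73/21 -17:68/20 -16:62/17 -15:53/14 -14:43/11 -13:32/9 -12:27/7 -11:28/8 -10:35/11 -9:49/18 -8:62/27 -7:71/38 -6:77/47 -5:80/57 -4:84/64 -3:87/69 -2:89/72 -1:89/74 0:90/75 0:90/75 1:91/76 2:92/76 3:92/76 4:93/75 5:93/72 6:90/63 7:84/50
[... 2494 characters left out ...]
8 -31:122/57 -30:122/58 -29:122/58 -28:122/58 -27:122/57 -26:122/57 -25:122/57 -24:122/58 -23:122/58 -22:123/59 -21:123/59 -20:123/58 -19:123/58 -18:120/57 -17:115/55 -16:106/50 -15:93/44 -14:78/38 -13:66/33 -12:63/33 -11:71/36 -10:85/42 -9:100/48 -8:110/52 -7:117/55 -6:121/57 -5:122/57 -4:122/57 -3:122/57 -2:122/57 -1:122/57 0:121/57 0:122/57 1:122/57 2:122/58 3:122/58 4:122/57 5:122/57 6:122/57 7:122/57 8:122/57 9:119/56 10:112/53 11:100/48 12:86/42 13:73/37 14:65/35 15:63/38 16:71/46 17:86/59 18:102/76 19:113/91 20:120/101 21:125/109 22:126/111 23:127/111 24:127/111 25:127/112 26:127/113 27:127/113 28:125/111 29:119/103 30:113/93 31:110/83 32:110/74 33:113/67 34:116/66 35:119/72 36:122/83
```

```bash
python3 -c "
from h import *
robot.finish_job()"
```

```text
the job is handed in; nothing more can be done
```

The wedge is under the low corner of the largest scale and the bubble rests between its two lines. The gripper is open and clear. I handed the job in at about 26.6 s of the 72 s limit.

I gripped the wooden wedge in the drawer, laid it flat on the worktop and pushed it straight in along the diagonal. The thin end went in about 43 mm past the lip by my estimate, with about 5 to 6 N of push.

**Last checks**
- **Bubble:** it was steady over two looks 0.9 s apart, after the gripper had let go and withdrawn. It sits slightly to the negative side. My image measurements disagree on how much, from about 1.5 mm to 3 mm, because of shadows at the black lines. All are inside the 4.5 mm limit.
- **Scale position:** the top camera suggests the scale slid some 2 to 3 mm along the push. The scene camera showed no shift over the last part of the push. I did not touch the scale with the gripper.
- **Other things:** I compared the drawer, spoons and cup only by eye, and they looked unmoved. In the last pictures the arm partly covered the drawer, and I did not check every object closely.

**What went wrong on the way**
- **First grasp missed:** the fingertips stood about 20 mm higher in the pictures than the tool reading said, so the fingers closed above the wedge. The wedge did not visibly move. I then went lower in small steps while watching the force, and the second grasp held at 39.9 mm.

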